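Clear a jammed hub blank from the feed chute

ROBOT

A 7-joint arm with a two-finger parallel gripper is mounted at the origin on the work surface. World frame = base frame: x ahead of the robot, y to its left, z up, the work surface at z = 0. Lengths are in m, angles in rad, forces in N, time in s.
With the tool pointing down it reaches from about 0.425 to 0.875 m from the base axis. Payload 4.7 kg.
Tool frame: the origin (TCP) lies midway between the tips of the shut fingers; the grasp point (between the pads) lies 19 mm behind it (bot.grasp_offset is the distance from the TCP to the grasp point, in m); z points along the fingers, y is the line along which they close (so a half turn about z gives the same grasp; the last joint's range is limited). The gripper opens to 87 mm and grips with 3 to 60 N. Pads are 19 mm wide; open, the fingers measure 117 mm over their backs; the gripper's body (75 mm by 190 mm) begins 51 mm behind the grasp point.
Start: joints at [-1.243, 0.321, -0.07, 1.45, 0.023, 1.371, -0.057], TCP at [0.201, 0.618, 0.223] pointing down, gripper open.
Joint ranges: [-2.86, 2.86], [-0.3, 2.09], [-1.38, 1.24], [0.06, 2.45], [-1.56, 4.7], [0.09, 2.05], [-2.69, 2.69]. Speed limits (rad/s): [2.57, 2.57, 3.14, 3.14, 3.14, 3.14, 3.14].

INTERFACE

Orientations are given as a unit quaternion [x, y, z, w].
In Python, from bench import bot, optics gives the robot as it stands.
- The arm moves only by the tool servo_tool, never from a script. Its argument "deltas" is a list of rows, each a list of 6 numbers: the shift along the tool's x, y, z in m, then the turn, a rotation vector about the tool's x, y, z in rad. A call has exactly 10 rows; each row is the pose to reach, as a shift and turn from the pose commanded when the call began, along the tool's axes at that moment; what a row does not reach only later rows make up. A row lasts 1/8 s, in which the tool goes at most 62.5 mm and 10.7 degrees, less where a joint would pass 70% of its speed; a pose out of reach is approached as far as the arm can. A call with a gripper value outside its range is refused whole. "grip" is the finger opening in m, from 0 to 0.087, set as the call begins (left out, the last holds). The fingers move at their own pace and stop on an object; the grip force is fixed at half the most. Time passes only in rows, so rows that repeat a pose let the fingers close, or fill a call up. It gives the time, the measured TCP pose, the force, the opening and the grip force at its end, in the units of the state.
- bot.get_state(): the state, without advancing time (a new reading comes with each control period).
- optics.get_image(name): name is "scene" or "top" or "wrist"; returns (picture, depth): 420x560x3 uint8, blue, green, red; 420x560 float32, m along the optical axis (not along the pixel's ray), 0 where there is no reading.
- optics.calibration(name): a dict with "camera_matrix" (3x3 intrinsics, pixels), "R" (3x3) and "t" (3): a world point X has camera coordinates R X + t. Camera axes: x right, y down, z forward; pixel columns grow to the right and rows downward; lengths in m; the calibration is good to about 2 mm. A picture is of the moment at which its call begins: read the wrist's pose just before it. calibration takes no time and is no camera call; for the wrist camera it gives the pose at the moment of the call.
- bot.job_done(): hands the job in; it is judged then, once.
The state is a dict: "t": time; "q": joint angles; "joint_vel": joint speeds; "joint_efforts": joint torques, N m; "tcp_pos": TCP position; "ee_rot": TCP orientation; "ft_force": force on the tool from outside, world axes, zero at the start; "torque": the same for the moment, N m; "finger_gap": finger opening in m; "finger_force": force on a finger pad.
Only numpy, scipy, OpenCV 4.12 (cv2) and the standard library are available. Lean on these libraries where they do the work, as an engineer would, in place of code of your own. Each camera call takes 0.05 s, during which the arm holds its last target. There are 200 camera calls.

TASK

A turned hub blank has jammed under the lips of the sloping feed chute. Push it back up the chute, past the sprung catch, until its whole flange is in the open part at the top; then lift it out and stand it upright on its flange in the shallow tray, without dropping it. Do not disturb the controller, the mug or the bladed wheel.

Things in the scene. Friction and masses are not known exactly. Their poses are not given: they have to be found in the camera images.
- chute: Fixed feed chute, a black channel with grey floor, 336 mm long, 96 mm wide, on two legs, sloping 0.17 rad. Origin: on the channel floor's surface, midway along and across, 62 mm above the table. x runs uphill along the floor, y across, z square to the floor. Inside 80 mm wide; walls 8 mm thick, 14 mm high; end stops 14 mm high, inner faces at x = -160 and +156 mm. Friction holds the hub where it is left.
- chute_lip_end (a point): Uphill end of the lips: floor point at x = 45, y = 0 mm in the chute's frame. From here down to the low end two 5 mm thick lips (tops 19 mm above the floor) cover the channel's sides and leave a slot 42 mm wide (y -21 to 21 mm) for the stem; the flange cannot rise out there. Uphill of here the channel is open on top.
- chute_opening (a point): Floor point at the middle of the chute's open upper part: x = 100, y = 0 mm in the chute's frame. With the hub's axis at x = 83 to 118 mm its flange is clear of the lips and can be lifted out.
- chute_catch (a point): Sprung catch: a 12 mm round steel pin in an aluminium housing on the chute's +y side, at x = 20 mm, standing 9 mm into the channel, below lip height. The point is the pin's centre. The hub starts below it (axis at x = -115 to -20 mm); pushing the hub uphill past it presses the pin back and takes about 5 to 8 N. Push the stem low down: high pushing makes the flange bind under the lips.
- hub_center (a point): The jammed hub blank, turned plain steel: a round flange 76 mm in diameter and 10 mm thick at the bottom, and on it a smooth round stem 30 mm in diameter, 64 mm high in all, about 0.24 kg. The point lies on its axis half-way up, 32 mm above its underside; z is its axis, from flange to stem end. At the start it stands on the chute's floor, tilted with it.
- tray: Fixed shallow open square tray of grey plastic, 128 x 128 mm outside, 118 x 118 mm inside, walls 5 mm thick and 25 mm high, floor 5 mm thick. Origin: centre of its underside, on the table. It changes places with the controller.
- controller: Bystander: black hand controller with a joystick, 92 mm in diameter, 80 mm high, standing loose on the table. Origin: centre of its underside. Leave alone.
- cup: Bystander: white mug, 80 mm in diameter, 90 mm high. Origin: centre of its underside. Leave alone.
- bladed_wheel: Bystander: finished aluminium wheel with 14 blades lying flat, 114 mm in diameter, 40 mm high. Origin: centre of its underside. Leave alone.
There are look-alikes about, which are no part of the job. Of the things shaped like the part that bears hub_center, the bare steel one is meant.

How it is judged:
By the outcome, as a careful person would: the job done as asked, in the order asked, and still so for the second after the job is handed in, with the robot touching nothing.
It also fails if it takes over 58 s, if anything falls off the work surface, if the arm or the gripper's body presses on something with over 40 N, if the wrist force passes 120 N, or if a joint passes its speed limit or range.

## Working session

There is one attempt and no reset: what is moved stays moved. The work goes in short steps, Python scripts to look and compute and a tool call to move; the robot and the scene stay as the last step left them, time stands still between calls to the robot, and variables do not carry over. Pictures are saved under pics/ and viewed, at most 10 in all, crops included, and the job is handed in when it is done.

Besides the shell and the picture viewer there is one more tool, called after "Call:" as name(argument=value, ...), one argument or row to a line, values as JSON. servo_tool: Moves the arm, as the interface text tells. Its arguments: {"type":"object","properties":{"deltas":{"type":"array","items":{"type":"array","items":{"type":"number"}}},"grip":{"type":"number"}},"required":["deltas"]}

```bash
ls; mkdir -p pics; python3 - <<'E'
from bench import bot, optics
import cv2, numpy as np
s=bot.get_state(); print(s['t'],s['tcp_pos'],s['ee_rot'])
for n in ['scene','top']:
    im,d=optics.get_image(n); c=optics.calibration(n); cv2.imwrite(f'pics/{n}0.png',im)
    np.savez(f'{n}0.npz',im=im,d=d,K=c['camera_matrix'],R=c['R'],t=c['t'])
E
```

```text
pics
0.0 [0.20051022 0.61770053 0.22143216] [ 1.56226542e-01  9.87720766e-01 -9.73498116e-04 -8.72108750e-05]
```

View pics/top0.png

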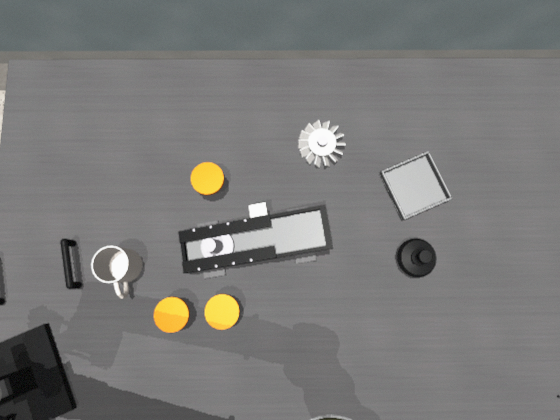

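View pics/scene0.png

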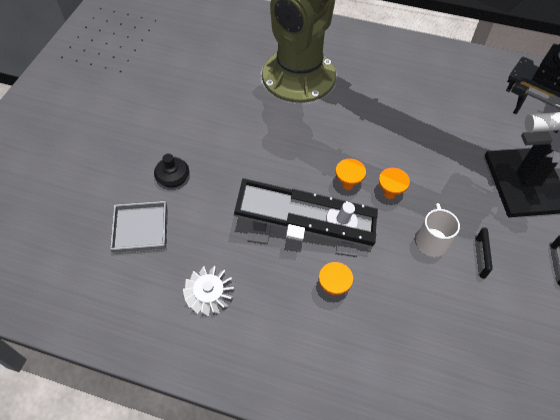

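Top view: the chute runs from (182,250) at the low, lipped end to (328,230) at the open end, with the catch housing at (259,210). Candidates for the hub are steel in the chute at stem (212,245), and orange at (207,179), (171,315) and (222,312). I choose the bare steel one in the chute. The tray is at (416,186), the controller at (416,257), the wheel at (322,143) and the mug at (112,265).

```bash
cat > h.py <<'E'
import numpy as np, cv2
from scipy.spatial.transform import Rotation as Rot
def cloud(d,K,R,t):
    v,u=np.mgrid[:d.shape[0],:d.shape[1]]
    pc=np.stack([(u-K[0,2])/K[0,0]*d,(v-K[1,2])/K[1,1]*d,d],-1)
    P=(pc-t)@R; P[d<=0]=np.nan; return P
E
python3 - <<'E'
from h import *
from scipy.optimize import minimize
a=np.load('top0.npz'); P=cloud(a['d'],a['K'],a['R'],a['t']); im=a['im']
cv2.imwrite('pics/crop1.png',cv2.resize(im[190:300,165:345],None,fx=4,fy=4,interpolation=cv2.INTER_CUBIC))
for n,(u,v) in dict(stem=(212,245),open=(300,232),low=(182,250),high=(326,230),hous=(259,210),tray=(416,186),ctrl=(416,257),wheel=(322,143),mug=(112,265),table=(350,300),o1=(207,179),o2=(171,315),o3=(222,312)).items(): print(n,P[v,u].round(4))
# tray walls
T=P[145:225,375:457].reshape(-1,3); T=T[(T[:,2]>.015)&(T[:,2]<.04)]
r=cv2.minAreaRect((T[:,:2]*1000).astype(np.float32)); print('tray',r)
C=P[195:285,172:338].reshape(-1,3); C=C[np.isfinite(C).all(1)]
def loc(p,C):
    c,s=np.cos(p[2]),np.sin(p[2]); R=np.array([[c,-s,0],[s,c,0],[0,0,1]])@Rot.from_rotvec([0,-.17,0]).as_matrix()
    return (C-[p[0],p[1],.062])@R
g=P[232,300];l=P[250,182];hh=P[230,326]
yaw=np.arctan2(hh[1]-l[1],hh[0]-l[0]); c0=(hh+l)/2
def cost(p):
    L=loc(p,C); x,y,z=L.T
    ins=(abs(x+0)<.168)&(abs(y)<.048)
    # model height above floor
    m=np.where((x<.045),np.where(abs(y)>.021,.019,0),np.where((abs(y)>.04)|(x>.156),.014,0))
    e=np.where(ins,np.minimum(abs(z-m),.02),np.where(C[:,2]>.035,.02,0))
    e=np.where(~ins&(y>.04)&(abs(x-.02)<.035),0,e)
    return e.mean()
best=min((minimize(cost,[c0[0]+dx,c0[1]+dy,yaw+dw],method='Nelder-Mead',options=dict(initial_simplex=np.array([c0[0]+dx,c0[1]+dy,yaw+dw])+np.array([[0,0,0],[.01,0,0],[0,.01,0],[0,0,.05]]))) for dx in(-.01,0,.01) for dy in(-.01,0,.01) for dw in (-.04,.04)),key=lambda r:r.fun)
print(c0,yaw,best.x,best.fun)
L=loc(best.x,C)
for n,k in [('openfloor',(L[:,0]>.06)&(L[:,0]<.14)&(abs(L[:,1])<.03)),('lips',(L[:,0]<.03)&(L[:,0]>-.15)&(abs(L[:,1])>.026)&(abs(L[:,1])<.045))]: print(n,np.median(L[k,2]),L[k,2].std())
k=(L[:,2]>.055)&(L[:,2]<.072); print('stemtop',L[k].mean(0),k.sum(),L[k].min(0),L[k].max(0))
E
```

```text
stem [0.4898 0.2542 0.1102]
open [0.5195 0.0662 0.079 ]
low [0.4839 0.3317 0.0491]
high [0.5205 0.0118 0.1046]
hous [0.5693 0.1565 0.0785]
tray [ 0.6383 -0.2224  0.0045]
ctrl [ 0.464  -0.1972  0.0488]
wheel [0.7371 0.0082 0.038 ]
mug [0.4529 0.5063 0.0029]
table [ 0.367  -0.0533 -0.0016]
o1 [0.6441 0.2757 0.0645]
o2 [0.3424 0.3474 0.0661]
o3 [0.3479 0.2371 0.0668]
tray ((636.7265625, -217.02313232421875), (127.71294403076172, 130.50604248046875), 22.96039390563965)
[0.50219259 0.17176105 0.07684431] -1.4566130992465007 [ 0.50386544  0.16803903 -1.41790338] 0.0016165769998157933
openfloor 0.00030640821438120147 0.0015384438855757868
lips 0.01947029741102178 0.0015177469141782042
stemtop [-0.08303598 -0.00091427  0.06387025] 168 [-0.09842003 -0.0150159   0.05513347] [-0.06950028  0.0137671   0.0679259 ]
```

View pics/crop1.png

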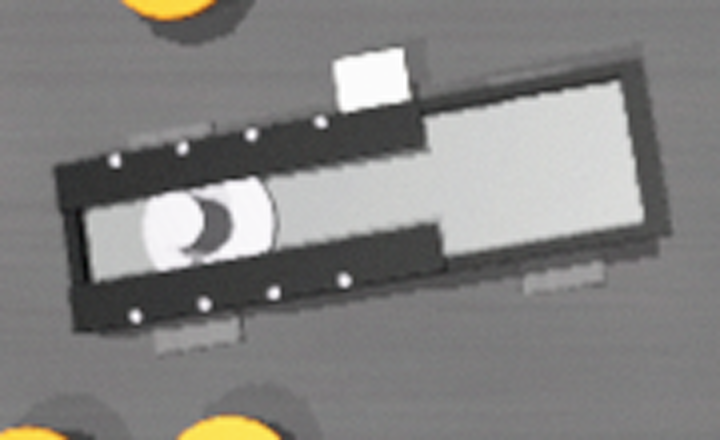

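The crop confirms it: a bare steel hub sits under the lips, with its stem top at crop (170,220), its flange visible in the slot, and the open end to the right. Fitted chute: floor and lip heights agree with 0 and 19 mm, and the stem top is at 64 mm. The hub axis is at x = -83 mm, and the tray measures 128 mm.

```bash
cat >> h.py <<'E'
CO=np.array([.5039,.1680,.062]); YAW=-1.418
CR=Rot.from_euler('z',YAW)*Rot.from_rotvec([0,-.17,0])
cx,cy,cz=CR.as_matrix().T
TR=Rot.from_matrix(np.stack([np.cross(-cx,-cz),-cx,-cz],1))   # tool in chute pose: y downhill, z into floor
cw=lambda p: CO+CR.apply(p)
wc=lambda p: CR.inv().apply(np.array(p)-CO)
def delta(s,p,R):
    R0=Rot.from_quat(s['ee_rot']); 
    return R0.inv().apply(np.array(p)-s['tcp_pos']).round(4),(R0.inv()*R).as_rotvec().round(4)
E
python3 - <<'E'
from h import *; from bench import bot
s=bot.get_state(); print(delta(s,cw([-.083,0,.12]),TR)); print(cw([-.083,0,.12]),cx,cy,cz)
E
```

```text
(array([-0.3814, -0.2429,  0.0558]), array([ 0.1652, -0.04  , -0.4654]))
[0.4883593  0.26891582 0.16622804] [ 0.15000844 -0.97410205  0.16918235] [ 9.88349335e-01  1.52202472e-01 -1.38777878e-17] [-0.02574997  0.16721126  0.98558477]
```

Call:
servo_tool(
  deltas=[
    [-0.03,-0.02,0,0.01,-0.003,-0.03],
    [-0.07,-0.045,0.0,0.03,-0.007,-0.08],
    [-0.115,-0.073,0.0,0.05,-0.012,-0.14],
    [-0.16,-0.102,0.0,0.07,-0.017,-0.2],
    [-0.205,-0.13,0.005,0.09,-0.022,-0.25],
    [-0.25,-0.16,0.015,0.11,-0.027,-0.31],
    [-0.295,-0.188,0.03,0.13,-0.032,-0.36],
    [-0.335,-0.213,0.045,0.15,-0.036,-0.41],
    [-0.365,-0.232,0.053,0.16,-0.039,-0.45],
    [-0.381,-0.243,0.056,0.165,-0.04,-0.465],
  ],
  grip=0.087,
)

```text
t: 1.35
tcp_pos: [0.4888, 0.2669, 0.1654]
ee_rot: [-0.075, 0.994, -0.085, 0.006]
ft_force: [-0.5, 0.4, 0.5]
finger_gap: 0.0874
finger_force: 0.0
```

```bash
python3 - <<'E'
from h import *; from bench import bot,optics
s=bot.get_state(); c=optics.calibration('wrist'); im,d=optics.get_image('wrist'); s=bot.get_state()
cv2.imwrite('pics/w1.png',im)
print(s['t'],wc(s['tcp_pos']).round(4),delta(s,cw([-.083,0,.12]),TR),s['ft_force'],s['q'])
P=cloud(d,c['camera_matrix'],c['R'],c['t']).reshape(-1,3); L=CR.inv().apply(P[np.isfinite(P).all(1)]-CO)
k=(abs(L[:,2]-.064)<.004)&(abs(L[:,1])<.03)&(abs(L[:,0]+.08)<.04); print('stem',k.sum(),L[k].mean(0),L[k].min(0),L[k].max(0))
k=(abs(L[:,2]-.019)<.006)&(abs(L[:,1])<.046)&(L[:,0]<.03)&(abs(L[:,1])>.024); print('lips',k.sum(),np.median(L[k,2]),[ (np.percentile(L[k&(np.sign(L[:,1])==q),1],[1,99])) for q in(-1,1)])
E
```

```text
1.4 [-0.0789  0.0011  0.1185] (array([ 0.0011,  0.0041, -0.0015]), array([-0.0017, -0.0008, -0.0044])) [ 0.95733288 -1.98685197 -0.97980348] [-0.77127911  0.21320519  0.14660019  1.71510956  0.12608462  1.29714245
  1.05332068]
stem 1711 [-0.08428701  0.00178682  0.06323191] [-0.09914556 -0.01261597  0.06009601] [-0.06955438  0.01760065  0.06532571]
lips 14184 0.01829535672007996 [array([-0.04493489, -0.02430688]), array([0.02410484, 0.04577301])]
```

View pics/w1.png

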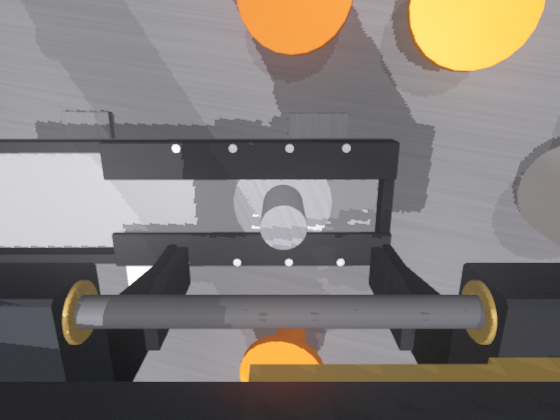

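The wrist view shows the stem top at (284,228) between the open fingers, at left (170,290) and right (390,290), aligned with the slot. It measures x = -84 mm. I descend around it.

Call:
servo_tool(
  deltas=[
    [0,0.002,0.012,0,0,0],
    [0,0.005,0.026,0,0,-0.004],
    [0,0.005,0.04,0,0,-0.004],
    [0,0.005,0.054,0,0,-0.004],
    [0,0.005,0.066,0,0,-0.004],
    [0,0.005,0.077,0,0,-0.004],
    [0,0.005,0.086,0,0,-0.004],
    [0,0.005,0.093,0,0,-0.004],
    [0,0.005,0.098,0,0,-0.004],
    [0,0.005,0.098,0,0,-0.004],
  ],
)

```text
t: 2.65
tcp_pos: [0.4898, 0.2581, 0.0689]
ee_rot: [-0.078, 0.993, -0.084, 0.006]
ft_force: [-0.2, 0.1, 0.3]
finger_gap: 0.0872
finger_force: 0.0
```

```bash
python3 - <<'E'
from h import *; from bench import bot
s=bot.get_state(); print(s['t'],wc(s['tcp_pos']).round(4),delta(s,cw([-.084,0.001,.019]),TR),s['ft_force'])
E
```

```text
2.65 [-0.0887 -0.0002  0.0222] (array([-0.0012, -0.0047,  0.0032]), array([0.0016, 0.0005, 0.0034])) [-0.19153374  0.10613621  0.29761586]
```

Call:
servo_tool(
  deltas=[
    [-0.001,-0.004,0.002,0,0,0.003],
    [-0.001,-0.004,0.003,0,0,0.003],
    [-0.001,-0.004,0.003,0,0,0.003],
    [-0.001,-0.004,0.003,0,0,0.003],
    [-0.001,-0.01,0.003,0,0,0.003],
    [-0.001,-0.018,0.003,0,0,0.003],
    [-0.001,-0.028,0.003,0,0,0.003],
    [-0.001,-0.038,0.003,0,0,0.003],
    [-0.001,-0.048,0.003,0,0,0.003],
    [-0.001,-0.055,0.003,0,0,0.003],
  ],
  grip=0.036,
)

```text
t: 3.9
tcp_pos: [0.4997, 0.2036, 0.0757]
ee_rot: [-0.076, 0.994, -0.084, 0.007]
ft_force: [-0.2, 2.0, 0.6]
finger_gap: 0.0361
finger_force: 1.0
```

```bash
cat > st.py <<'E'
from h import *; from bench import bot
s=bot.get_state(); print(s['t'],wc(s['tcp_pos']).round(4),delta(s,cw([-.036,0.001,.019]),TR),'F chute',CR.inv().apply(s['ft_force']).round(2),s['torque'],s['finger_gap'],s['finger_force'])
E
python3 st.py
```

```text
3.9 [-0.033   0.0012  0.0195] (array([0.0002, 0.003 , 0.0005]), array([ 0.002 ,  0.0011, -0.0002])) F chute [-1.84  0.12  0.93] [ 0.68610723  0.06469408 -0.0065103 ] 0.036124995135191365 0.9623226796975359
```

Call:
servo_tool(
  deltas=[
    [0,-0.008,0,0.002,0,0],
    [0,-0.016,0,0.002,0,0],
    [0,-0.024,0,0.002,0,0],
    [0,-0.03,0,0.002,0,0],
    [0,-0.035,0,0.002,0,0],
    [0,-0.04,0,0.002,0,0],
    [0,-0.045,0,0.002,0,0],
    [0,-0.049,0,0.002,0,0],
    [0,-0.053,0,0.002,0,0],
    [0,-0.057,0,0.002,0,0],
  ],
)

```text
t: 5.15
tcp_pos: [0.5056, 0.1516, 0.0842]
ee_rot: [-0.078, 0.994, -0.083, 0.005]
ft_force: [-5.9, 8.0, 0.5]
finger_gap: 0.0361
finger_force: 4.1
```

```bash
python3 st.py
```

```text
5.15 [ 0.02   -0.0009  0.0191] (array([-0.002 ,  0.0559,  0.0002]), array([ 0.0034, -0.0023,  0.0032])) F chute [-8.59 -4.58  2.03] [ 1.96685721  1.2539256  -0.06455309] 0.03610690980382599 4.105178582249209
```

Call:
servo_tool(
  deltas=[
    [0,-0.004,0,0,0,0],
    [0,-0.008,0,0,0,0],
    [0,-0.012,0,0,0,0],
    [0,-0.016,0,0,0,0],
    [0,-0.021,0,0,0,0],
    [0,-0.026,0,0,0,0],
    [0,-0.032,0,0,0,0],
    [0,-0.038,0,0,0,0],
    [0,-0.044,0,0,0,0],
    [0,-0.05,0,0,0,0],
  ],
)

```text
t: 6.4
tcp_pos: [0.5156, 0.0996, 0.0935]
ee_rot: [-0.076, 0.993, -0.085, 0.007]
ft_force: [-0.2, 1.0, -2.1]
finger_gap: 0.0363
finger_force: 0.7
```

```bash
python3 st.py
```

```text
6.4 [0.0737 0.0011 0.0193] (array([1.000e-04, 1.097e-01, 3.000e-04]), array([-0.0003,  0.0008,  0.0004])) F chute [-1.32 -0.1  -1.89] [ 0.52153518  0.10982908 -0.0155048 ] 0.03631489906436761 0.6644593136297772
```

Call:
servo_tool(
  deltas=[
    [0,-0.007,0,0,0,0],
    [0,-0.014,0,0,0,0],
    [0,-0.02,0,0,0,0],
    [0,-0.025,0,0,0,0],
    [0,-0.029,0,0,0,0],
    [0,-0.031,0,0,0,0],
    [0,-0.031,0,0,0,0],
    [0,-0.031,0,0,0,0],
    [0,-0.031,0,0,0,0],
    [0,-0.031,0,0,0,0],
  ],
)

```text
t: 7.65
tcp_pos: [0.5202, 0.0699, 0.0987]
ee_rot: [-0.076, 0.993, -0.085, 0.007]
ft_force: [0.3, 0.3, -0.3]
finger_gap: 0.0359
finger_force: 0.0
```

Call:
servo_tool(
  deltas=[
    [0,0,0,0,0,0],
    [0,0,0,0,0,0],
    [0,0,0,0,0,0],
    [0,0,0,0,0,0],
    [0,0,0,0,0,0],
    [0,0,0,0,0,0],
    [0,0,0,0,0,0],
    [0,0,0,0,0,0],
    [0,0,0,0,0,0],
    [0,0,0,0,0,0],
  ],
  grip=0.015,
)

```text
t: 8.9
tcp_pos: [0.5202, 0.0699, 0.0987]
ee_rot: [-0.076, 0.993, -0.085, 0.007]
ft_force: [0.0, 2.1, 0.1]
finger_gap: 0.0287
finger_force: 30.0
```

```bash
python3 st.py; python3 - <<'E'
from h import *; from bench import optics
im,d=optics.get_image('scene'); cv2.imwrite('pics/s2.png',cv2.resize(im[130:290,150:400],None,fx=3,fy=3,interpolation=cv2.INTER_CUBIC))
E
```

```text
8.9 [0.1042 0.0012 0.0193] (array([1.000e-04, 1.402e-01, 3.000e-04]), array([-0.0002,  0.0009,  0.0004])) F chute [-1.98  0.32  0.44] [ 0.69704206  0.08511882 -0.02900911] 0.028660841319012455 30.000114999711514
```

View pics/s2.png

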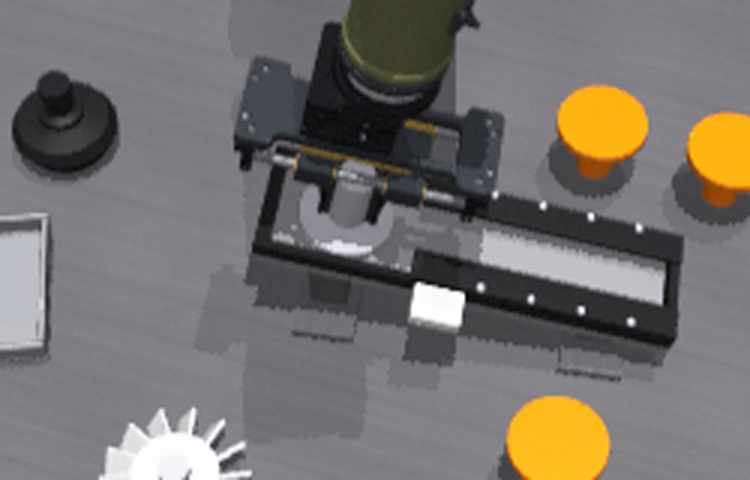

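The crop shows the hub gripped at (350,215) with its whole flange in the open part, uphill of the lip ends at (420,265). Now I lift it square to the floor.

Call:
servo_tool(
  deltas=[
    [0,0,-0.003,0,0,0],
    [0,0,-0.008,0,0,0],
    [0,0,-0.015,0,0,0],
    [0,0,-0.025,0,0,0],
    [0,0,-0.037,0,0,0],
    [0,0,-0.05,0,0,0],
    [0,0,-0.063,0,0,0],
    [0,0,-0.075,0,0,0],
    [0,0,-0.084,0,0,0],
    [0,0,-0.09,0,0,0],
  ],
)

```text
t: 10.2
tcp_pos: [0.5178, 0.0851, 0.1879]
ee_rot: [-0.076, 0.993, -0.085, 0.007]
ft_force: [0.0, -0.1, -2.9]
finger_gap: 0.0287
finger_force: 30.0
```

```bash
python3 st.py; python3 - <<'E'
from h import *; from bench import bot
s=bot.get_state()
y=np.array([-np.cos(YAW),-np.sin(YAW),0]); z=np.array([0,0,-1.]); RV=Rot.from_matrix(np.stack([np.cross(y,z),y,z],1))
print(delta(s,[.637,-.217,.12],RV), s['q'])
a=np.load('top0.npz'); P=cloud(a['d'],a['K'],a['R'],a['t'])
T=P[145:225,375:457].reshape(-1,3); T=T[(abs(T[:,2]-.0045)<.004)]
T=T[np.hypot(T[:,0]-.637,T[:,1]+.217)<.055]; print('tray floor z',np.median(T[:,2]),len(T))
E
```

```text
10.2 [0.1042 0.0012 0.1098] (array([0.0002, 0.1402, 0.0908]), array([-0.0001,  0.0011,  0.0004])) F chute [-0.41  0.01 -2.92] [0.33117298 0.10305033 0.00251345] 0.028658288493973946 29.99994455371052
(array([-0.0715, -0.3006,  0.1206]), array([-0.1701,  0.0011,  0.0005])) [-0.57427462  0.08501294  0.25711355  1.815288    0.15308018  1.27443876
  1.35936423]
tray floor z 0.004957511279939853 1519
```

Call:
servo_tool(
  deltas=[
    [-0.002,-0.01,0.002,-0.005,0,0],
    [-0.007,-0.03,0.009,-0.02,0,0],
    [-0.015,-0.065,0.022,-0.04,0,0],
    [-0.025,-0.107,0.04,-0.065,0,0],
    [-0.036,-0.15,0.06,-0.09,0,0],
    [-0.047,-0.195,0.078,-0.115,0,0],
    [-0.056,-0.235,0.094,-0.135,0.001,0],
    [-0.064,-0.268,0.107,-0.152,0.001,0],
    [-0.069,-0.29,0.116,-0.164,0.001,0],
    [-0.0715,-0.3,0.12,-0.17,0.001,0],
  ],
)

```text
t: 11.45
tcp_pos: [0.6356, -0.2196, 0.1187]
ee_rot: [-0.075, 0.997, -0.001, -0.001]
ft_force: [0.6, 0.4, -3.4]
finger_gap: 0.0286
finger_force: 30.0
```

```bash
cat > st2.py <<'E'
from h import *; from bench import bot,optics
import sys
y=np.array([-np.cos(YAW),-np.sin(YAW),0]); z=np.array([0,0,-1.]); RV=Rot.from_matrix(np.stack([np.cross(y,z),y,z],1))
im,d=optics.get_image('wrist'); cv2.imwrite(sys.argv[1],im)
s=bot.get_state(); print(s['t'],s['tcp_pos'],delta(s,[.637,-.217,.025],RV),s['ft_force'],s['finger_gap'],s['q'])
E
python3 st2.py pics/w3.png; python3 - <<'E'
from h import *; from bench import optics
im,d=optics.get_image('top'); c=optics.calibration('top'); P=cloud(d,c['camera_matrix'],c['R'],c['t'])
print('gripper cloud z>', np.nanmax(P[...,2]))
im,d=optics.get_image('scene'); c=optics.calibration('scene'); P=cloud(d,c['camera_matrix'],c['R'],c['t'])
T=P[180:280,80:200].reshape(-1,3); T=T[(T[:,2]>.021)&(T[:,2]<.03)&(abs(T[:,0]-.637)<.1)&(abs(T[:,1]+.217)<.1)]; print(len(T)); print(cv2.minAreaRect((T[:,:2]*1000).astype(np.float32)) if len(T)>9 else '')
E
```

```text
11.5 [ 0.63595122 -0.22010571  0.11865979] (array([-0.0017,  0.0031,  0.0937]), array([-0.0017, -0.0023, -0.0028])) [ 0.33330228 -2.26786135 -2.95598347] 0.02871412592599241 [-0.05175435  0.45799268  0.4578523   1.52841488 -0.20801726  1.20541793
  2.16073607]
gripper cloud z> 0.670218210126505
356
((636.9641723632812, -216.29522705078125), (129.74903869628906, 129.56390380859375), 23.730119705200195)
```

View pics/w3.png

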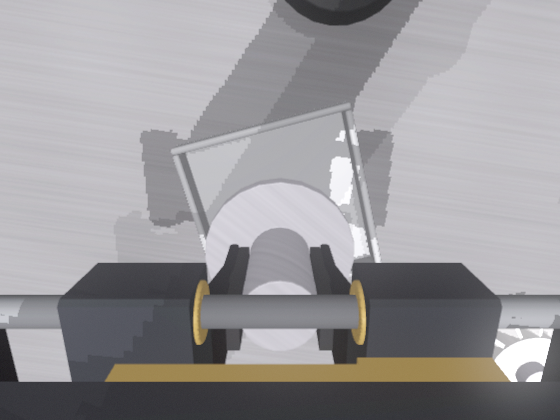

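The wrist view shows the hub upright in the grip (stem at (280,270), flange at (280,240)) over the tray (corners at (175,152) and (348,105)). Two cameras agree on the tray centre. I lower it, slowing at the end.

Call:
servo_tool(
  deltas=[
    [0,0.001,0.006,0,0,0],
    [-0.001,0.003,0.018,-0.001,-0.002,0],
    [-0.0015,0.003,0.032,-0.001,-0.002,0],
    [-0.0015,0.003,0.046,-0.001,-0.002,0],
    [-0.0015,0.003,0.058,-0.001,-0.002,0],
    [-0.0015,0.003,0.068,-0.001,-0.002,0],
    [-0.0015,0.003,0.076,-0.001,-0.002,0],
    [-0.0015,0.003,0.082,-0.001,-0.002,0],
    [-0.0015,0.003,0.086,-0.001,-0.002,0],
    [-0.0015,0.003,0.088,-0.001,-0.002,0],
  ],
)

```text
t: 12.85
tcp_pos: [0.6378, -0.2133, 0.0319]
ee_rot: [-0.077, 0.997, 0.0, 0.001]
ft_force: [-0.3, -0.1, -3.1]
finger_gap: 0.0289
finger_force: 30.0
```

```bash
python3 st2.py pics/w4.png
```

```text
12.9 [ 0.63775267 -0.21326465  0.03174629] (array([ 0.0013, -0.0036,  0.0067]), array([0.0008, 0.0017, 0.0005])) [-0.21265522  0.74004305 -3.05012352] 0.028755278586316182 [-0.04015744  0.53867581  0.42939597  1.60186014 -0.24984842  1.05448744
  2.1834768 ]
```

Call:
servo_tool(
  deltas=[
    [0,-0.001,0.001,0,0,0],
    [0.001,-0.003,0.002,0,0.001,0],
    [0.001,-0.003,0.003,0,0.001,0],
    [0.001,-0.003,0.004,0,0.001,0],
    [0.001,-0.003,0.0045,0,0.001,0],
    [0.001,-0.003,0.005,0,0.001,0],
    [0.001,-0.003,0.0055,0,0.001,0],
    [0.001,-0.003,0.006,0,0.001,0],
    [0.001,-0.003,0.0065,0,0.001,0],
    [0.001,-0.003,0.0065,0,0.001,0],
  ],
)

```text
t: 14.15
tcp_pos: [0.6372, -0.2163, 0.0254]
ee_rot: [-0.077, 0.997, 0.0, 0.0]
ft_force: [-0.5, -0.7, -2.7]
finger_gap: 0.0286
finger_force: 30.0
```

Call:
servo_tool(
  deltas=[
    [0,0,0.0005,0,0,0],
    [0,0,0.0005,0,0,0],
    [0,0,0.001,0,0,0],
    [0,0,0.001,0,0,0],
    [0,0,0.001,0,0,0],
    [0,0,0.0015,0,0,0],
    [0,0,0.0015,0,0,0],
    [0,0,0.0015,0,0,0],
    [0,0,0.0015,0,0,0],
    [0,0,0.0015,0,0,0],
  ],
)

```text
t: 15.4
tcp_pos: [0.6373, -0.2164, 0.0247]
ee_rot: [-0.077, 0.997, 0.001, 0.0]
ft_force: [-3.1, 1.9, 5.5]
finger_gap: 0.029
finger_force: 30.0
```

Contact: the force rose from -2.7 to +5.5 N at the expected height. I release it with a partial opening inside the tray walls.

Call:
servo_tool(
  deltas=[
    [0,0,-0.001,0,0,0],
    [0,0,-0.001,0,0,0],
    [0,0,-0.001,0,0,0],
    [0,0,-0.001,0,0,0],
    [0,0,-0.001,0,0,0],
    [0,0,-0.001,0,0,0],
    [0,0,-0.001,0,0,0],
    [0,0,-0.001,0,0,0],
    [0,0,-0.001,0,0,0],
    [0,0,-0.001,0,0,0],
  ],
  grip=0.056,
)

```text
t: 16.65
tcp_pos: [0.6373, -0.2163, 0.0249]
ee_rot: [-0.077, 0.997, 0.0, 0.0]
ft_force: [0.1, 0.0, -0.3]
finger_gap: 0.0557
finger_force: 0.0
```

Call:
servo_tool(
  deltas=[
    [0,0,-0.006,0,0,0],
    [0,0,-0.015,0,0,0],
    [0,0,-0.028,0,0,0],
    [0,0,-0.043,0,0,0],
    [0,0,-0.06,0,0,0],
    [0,0,-0.08,0,0,0],
    [0,0,-0.1,0,0,0],
    [0,0,-0.12,0,0,0],
    [0,0,-0.13,0,0,0],
    [0,0,-0.135,0,0,0],
  ],
)

```text
t: 17.9
tcp_pos: [0.6373, -0.2165, 0.1606]
ee_rot: [-0.077, 0.997, 0.0, 0.001]
ft_force: [-0.6, -0.0, 0.0]
finger_gap: 0.0559
finger_force: 0.0
```

```bash
python3 st2.py pics/w5.png; python3 - <<'E'
from h import *; from bench import optics
im,d=optics.get_image('scene'); cv2.imwrite('pics/s5.png',im)
c=optics.calibration('wrist'); im,d=optics.get_image('wrist'); P=cloud(d,c['camera_matrix'],c['R'],c['t']).reshape(-1,3)
k=(abs(P[:,2]-.069)<.004)&(np.hypot(P[:,0]-.637,P[:,1]+.217)<.03); print('stem top',k.sum(),P[k].mean(0),P[k].min(0),P[k].max(0))
E
```

```text
17.95 [ 0.63736795 -0.21652548  0.16076384] (array([ 0.0006, -0.0005,  0.1358]), array([0.0006, 0.0013, 0.0005])) [0.59733139 0.33887549 0.66397185] 0.05628325918066098 [-0.05961803  0.42478139  0.46448136  1.48486033 -0.19535026  1.27692292
  2.14984694]
stem top 1321 [ 0.63651553 -0.21576386  0.06854174] [ 0.62210404 -0.23044408  0.06513254] [ 0.6517669  -0.20074558  0.07057496]
```

View pics/s5.png

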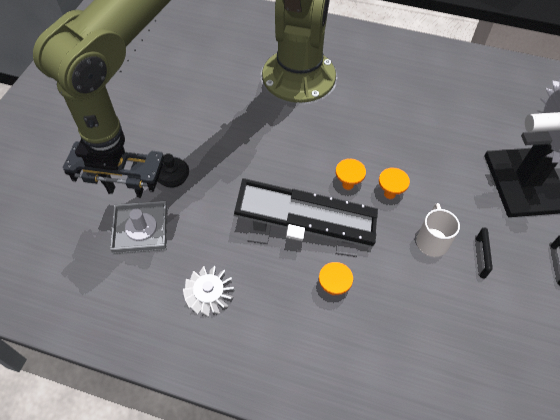

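View pics/w5.png

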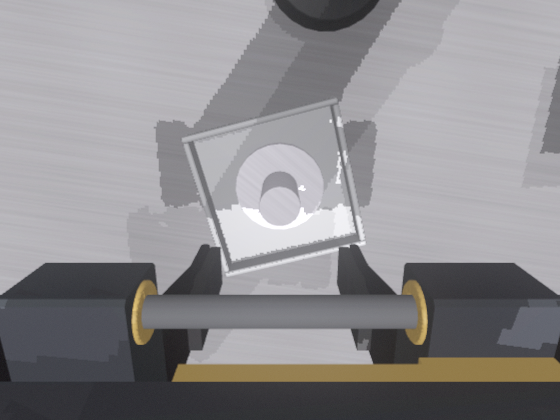

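The hub stands upright in the tray: flange at wrist pixel (280,187), stem top level at 68.5 mm against the 69 mm expected. In the scene view the controller (172,170), mug (436,232) and wheel (208,289) are undisturbed, and the robot is clear.

```bash
python3 -c "
from bench import bot
print(bot.job_done())"
```

```text
the job is handed in; nothing more can be done
None
```

I pushed the steel hub up past the catch, lifted it out of the open part and stood it upright in the tray; I handed the job in at about 18 s, with the controller, mug and wheel undisturbed.

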